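# Swing the heater hood over the clamp frame

### The arm

A 6-joint arm with a two-finger parallel gripper is mounted at the origin on the work surface. World frame = base frame: x ahead of the robot, y to its left, z up, the work surface at z = 0. Lengths are in m, angles in rad, forces in N, time in s.
With the tool pointing down it reaches from about 0.25 to 0.725 m from the base axis. Payload 4 kg.
Tool frame: the origin (TCP) lies at the very end of the fingers, on their centre line; the grasp point (between the pads) lies 19 mm behind it; z points along the fingers, y is the line along which they close (so a half turn about z gives the same grasp; the last joint's range is limited). The gripper opens to 85 mm and grips with 20 to 120 N. Pads are 22 mm wide; open, the fingers measure 114 mm over their backs; the gripper's body (76 mm by 85 mm) begins 54 mm behind the grasp point. The pads swing forward as they close: fully open they stand 13 mm farther back than shut.
Start: joints at [1.108, 0.241, 0.005, 1.335, 0, 1.571], TCP at [0.223, 0.447, 0.196] pointing down, gripper open.
Joint ranges: [-2.72, 2.72], [-1.05, 1.87], [-1.09, 1.28], [-1.99, 2.15], [-1.42, 1.44], [-3.14, 3.14]. Speed limits (rad/s): [2.79, 2.79, 3.14, 3.14, 3.14, 3.14].

### API

Orientations are given as a unit quaternion [x, y, z, w].
In Python, from workcell import monitor, viewer, job gives the robot as it stands.
- The arm moves only by the tool arm_command, never from a script. Its argument "increments" is a list of rows, each an object of numbers: "dx", "dy", "dz": the shift along the tool's x, y, z in cm; "wx", "wy", "wz": the turn, a rotation vector about the tool's x, y, z in rad; "grip": the finger opening in cm, from 0 to 8.54. In form: [{"dx": .., "dy": .., "dz": .., "wx": .., "wy": .., "wz": .., "grip": ..}, ...]. A call has 1 to 10 rows; each row is the pose to reach, as a shift and turn from the pose commanded when the call began, along the tool's axes at that moment; what a row does not reach only later rows make up. A row lasts 1/10 s, in which the tool goes at most 50 mm and 8.59 degrees, less where a joint would pass 70% of its speed; a pose out of reach is approached as far as the arm can. A call with a gripper value outside its range is refused whole. The fingers move at their own pace and stop on an object; the grip force is fixed at half the most. Time passes only in rows, so rows that repeat a pose let the fingers close. It gives the time, the measured TCP pose, the force, the opening and the grip force at its end, in the units of the state.
- monitor.get_obs(): the state, without advancing time (a new reading comes with each control period).
- viewer.camera(name): name is "scene" or "side" or "wrist"; returns (picture, depth): 400x640x3 uint8, red, green, blue; 400x640 float32, m along the optical axis (not along the pixel's ray), 0 where there is no reading.
- viewer.get_calibration(name): a dict with "fovy" (degrees; the focal length in pixels is half the picture's height over the tangent of half this angle, whatever the lens; pixels are square), "cx", "cy" (the principal point, pixels), "view" (4x4, takes a point from world to camera coordinates). Camera axes: x right, y up, looking along -z (the intrinsics and any distortion apply to the point x, -y, -z); pixel columns grow to the right and rows downward; lengths in m; the calibration is good to about 2 mm. A picture is of the moment at which its call begins: read the wrist's pose just before it. get_calibration takes no time and is no camera call; for the wrist camera it gives the pose at the moment of the call.
- job.job_done(): hands the job in; it is judged then, once.
The state is a dict: "clock": time; "joint_pos": joint angles; "joint_vel": joint speeds; "tau": joint torques, N m; "eef_pos": TCP position; "tool_rot": TCP orientation; "ft_force": force on the tool from outside, world axes, zero at the start; "ft_torque": the same for the moment, N m; "grip_width": finger opening in m; "grasp_force": force on a finger pad.
Only numpy, scipy, OpenCV 4.12 (cv2) and the standard library are available. Lean on these libraries where they do the work, as an engineer would, in place of code of your own. Each camera call takes 0.05 s, during which the arm holds its last target. There are 200 camera calls.

### The job

Swing the hot heater hood of the vacuum former from where it is parked round to the clamp frame and bring it to rest squarely over the frame, so that it stands still there by itself for a few seconds with nobody touching it. The casing and its arm are hot: push and brake the hood only by the two spring buffers on its sides, gently enough that no buffer is driven right in, never fling it or let it bang an end stop, and leave the candles, the knife and the mould on the bench where they are.

Things in the scene. Friction and masses are not known exactly. Their poses are not given: they have to be found in the camera images.
- former: Bench vacuum former, fixed to the bench: grey base 85 to 131 mm high, 490 x 270 mm, bed with a square steel clamp frame (235 x 225 mm, top at 116 mm) holding a white sheet. Origin at bench level on the axis of the steel pillar at its rear; its -x axis points from the pillar over the frame, about towards the robot. Position and yaw vary from run to run.
- pillar_axis (a point): Point on the upright axis of the pillar, 200 mm above the bench: the swing axis of the hood. The swinging parts nominally have 6.0 kg (varies by up to a third from run to run), 0.48 kg m2 about this axis, viscous damping 0.012 N m s/rad and dry friction 0.0012 N m.
- frame_center (a point): Centre of the clamp frame's top face, 290 mm from the pillar axis, 116 mm above the bench.
- hood (a joint): Angle of the heater hood about the pillar (rad): 0 = squarely over the clamp frame, positive = swung to the robot's right, where it is parked (counter-clockwise seen from above); end stops at -0.50 and 1.05. No detent, spring or brake: it runs on ball bearings, coasts for many seconds and stays where it stops.
- hood_center (a point): Centre of the top of the hot hood casing, turning with it, 290 mm from the pillar axis. Flat metal box 240 mm (170 to 410 mm from the pillar axis) x 220 mm wide, underside 167 mm, top 235 mm above the bench; on top along its middle lies its arm, 110 mm wide, top 261 mm; the cap on the pillar reaches 285 mm. Casing and arm must not be touched.
- buffer_right (a joint): How far the right buffer is pressed in (m), 0 = out, 0.020 = right in. Spring buffer bar, rubber-faced wood, in the casing's right side, flat and without any handle: 200 mm long (200 to 400 mm from the pillar axis), 50 mm high (183 to 233 mm above the bench), standing 24 mm out of the casing. Spring 120 N/m, no preload, little damping (1.5 N s/m), bar 0.15 kg: it bounces.
- buffer_right_face (a point): Middle of the right buffer's outer face: 300 mm out from the pillar axis along the arm, 134 mm to the right of the arm's middle line when the buffer is out, 208 mm above the bench. Pushing here drives the hood joint negative. Left and right as seen from the robot with the hood over the frame.
- buffer_left (a joint): How far the left buffer is pressed in (m), 0 = out, 0.020 = right in. The same spring buffer in the casing's left side.
- buffer_left_face (a point): Middle of the left buffer's outer face: 300 mm out along the arm, 134 mm to the left of its middle line when the buffer is out, 208 mm above the bench. Pushing here drives the hood joint positive, so it brakes a hood coming in from its park.
- candle_lilac: Lilac bubble candle, 72 mm square, 50 mm high; stays where it is. Origin under its centre.
- candle_pink: Pink bubble candle, 72 mm square, 50 mm high; stays where it is. Origin under its centre.
- candle_teal: Small teal bubble candle, 52 mm square, 55 mm high; stays where it is. Origin under its centre.
- knife: Utility knife lying flat, 155 mm long, 20 mm high; stays where it is. Origin under its middle.
- mould: Open white plastic mould, 75 mm square, 45 mm high; stays where it is. Origin under its centre.

How it is judged:
By the outcome, as a careful person would: the job done as asked, in the order asked, and still so for the second after the job is handed in, with the robot touching nothing.
It also fails if it takes over 42 s, if anything falls off the work surface, if the arm or the gripper's body presses on something with over 40 N, if the wrist force passes 120 N, or if a joint passes its speed limit or range.

## Working session

There is one attempt and no reset: what is moved stays moved. The work goes in short steps, Python scripts to look and compute and a tool call to move; the robot and the scene stay as the last step left them, time stands still between calls to the robot, and variables do not carry over. Pictures are saved under pics/ and viewed, at most 10 in all, crops included, and the job is handed in when it is done.

Besides the shell and the picture viewer there is one more tool, called after ">>>" in YAML: its name, and indented under it one key for each argument. arm_command: Moves the arm, as the interface text tells. Its arguments: {"type":"object","properties":{"increments":{"type":"array","items":{"type":"object","properties":{"dx":{"type":"number"},"dy":{"type":"number"},"dz":{"type":"number"},"wx":{"type":"number"},"wy":{"type":"number"},"wz":{"type":"number"},"grip":{"type":"number"}}}}},"required":["increments"]}

```bash
mkdir -p pics; ls
python3 - <<'E'
from workcell import monitor, viewer, job
import cv2, numpy as np
o=monitor.get_obs(); print(o)
for n in ("scene","side"):
    c=viewer.get_calibration(n); print(n,c)
    p,d=viewer.camera(n); cv2.imwrite(f"pics/{n}0.png",p[:,:,::-1]); np.save(f"pics/{n}0.npy",d)
    np.save(f"pics/{n}0p.npy",p)
E
```

```text
pics
{'clock': 0.0, 'joint_pos': array([ 1.10795960e+00,  2.41395064e-01,  3.71160666e-03,  1.33517428e+00,
       -1.21764197e-05,  1.57080063e+00]), 'joint_vel': array([ 0.00073165,  0.00073145,  0.00079664, -0.00056033,  0.00031032,
        0.00046714]), 'tau': array([-1.67467751e-03, -3.72320044e+01,  2.52406007e+01,  1.69341214e-02,
       -1.07544313e-04,  1.16248813e-05]), 'eef_pos': array([0.22293507, 0.44676624, 0.19531714]), 'tool_rot': array([ 2.29360269e-01,  9.73341053e-01, -1.00462665e-03, -2.30472979e-04]), 'ft_force': array([-0.76257145,  0.45249677,  0.6186022 ]), 'ft_torque': array([ 0.03395115, -0.05418643, -0.03602202]), 'grasp_force': 0.0, 'grip_width': 0.0852565229298971}
scene {'fovy': 53.175943670993725, 'cx': 328.2274554937649, 'cy': 198.4148829932269, 'view': array([[ 0.03885375,  0.99921328, -0.00795009,  0.03656626],
       [-0.94320364,  0.03930051,  0.32988234,  0.42930232],
       [ 0.32993526, -0.00531861,  0.94398858, -1.44476203],
       [ 0.        ,  0.        ,  0.        ,  1.        ]])}
side {'fovy': 55.04379137680201, 'cx': 320.19507749090667, 'cy': 202.1496647717488, 'view': array([[ 0.18138337, -0.98338218, -0.00771732, -0.11867222],
       [ 0.93651681,  0.17033405,  0.30646791, -0.51886055],
       [-0.30006056, -0.06281558,  0.95184971, -1.00402083],
       [ 0.        ,  0.        ,  0.        ,  1.        ]])}
```

View pics/scene0.png

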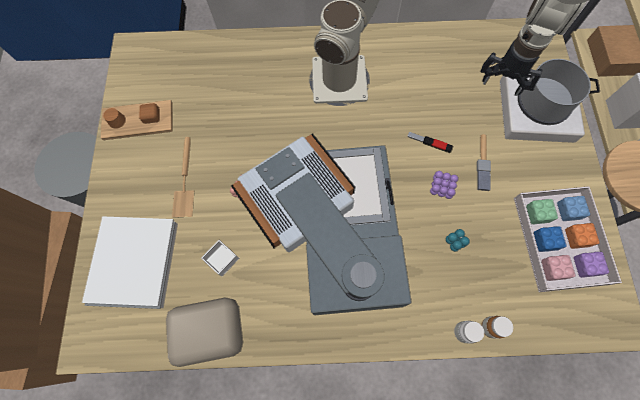

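View pics/side0.png

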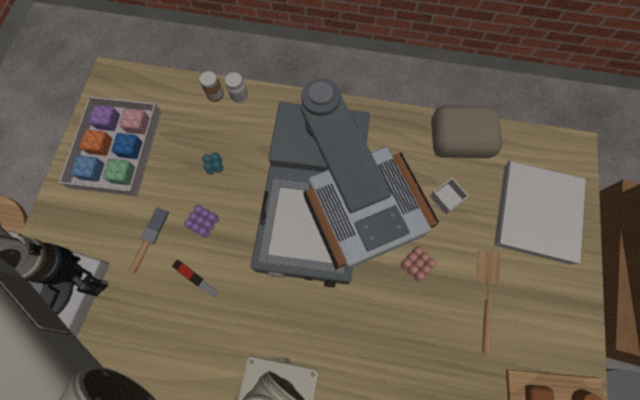

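The scene view has the robot at the top. The hood is parked to the robot's right: casing around (300,190), brown buffers at (255,215) and (332,165), pillar cap at (362,275). The side view shows the cap at (321,95) and the buffers at (325,227) and (415,190).

```bash
cat > h.py <<'E'
import numpy as np, cv2
from workcell import monitor, viewer, job
def cal(n):
    c=viewer.get_calibration(n); f=200/np.tan(np.radians(c['fovy']/2)); return f,c['cx'],c['cy'],np.array(c['view'])
def cloud(d,c):
    f,cx,cy,V=c; v,u=np.mgrid[0:400,0:640]
    P=np.stack([(u-cx)/f*d,-(v-cy)/f*d,-d],-1)
    R,t=V[:3,:3],V[:3,3]; return (P-t)@R
def ray(uv,z,c):
    f,cx,cy,V=c; R,t=V[:3,:3],V[:3,3]
    uv=np.atleast_2d(np.asarray(uv,float)); r=np.stack([(uv[:,0]-cx)/f,-(uv[:,1]-cy)/f,-np.ones(len(uv))],-1)@R
    o=-R.T@t; return o+r*((z-o[2])/r[:,2])[:,None]
def shots(n):
    p,d=viewer.camera(n); return p,d
E
python3 - <<'E'
from h import *
for n in ("scene","side"):
    c=cal(n); p=np.load(f"pics/{n}0p.npy"); d=np.load(f"pics/{n}0.npy"); W=cloud(d,c)
    print(n)
    reg=np.zeros((400,640),bool)
    if n=="scene": reg[130:330,220:420]=1
    else: reg[70:285,245:445]=1
    z=W[...,2]; ok=(d>0)&reg
    print(" zhist",[(round(b,3),int(k)) for k,b in zip(*np.histogram(z[ok],np.arange(0.,.31,.01))) if k>50])
    m=(ok&(z>.275)&(z<.295)).astype(np.uint8)
    k,l,s,ce=cv2.connectedComponentsWithStats(m); i=1+np.argmax(s[1:,4])
    cs,_=cv2.findContours((l==i).astype(np.uint8),0,1); (x,r)=cv2.minEnclosingCircle(max(cs,key=len))
    print(" cap",x,r,ray(x,.285,c), W[l==i].mean(0), np.median(z[l==i]))
    hsv=cv2.cvtColor(p,cv2.COLOR_RGB2HSV)
    m=(ok&(z>.175)&(z<.245)&(hsv[...,1]>90)&(hsv[...,0]<20)).astype(np.uint8)
    k,l,s,ce=cv2.connectedComponentsWithStats(m)
    for i in range(1,k):
        if s[i,4]<80: continue
        q=W[l==i]; print(" buf",ce[i],s[i,4],q.mean(0),np.percentile(q[:,2],[5,95]))
        t=q[q[:,2]>.226]; 
        if len(t)>20:
            (a,b),(w,h),an=cv2.minAreaRect(t[:,:2].astype(np.float32)); 
            print("   top rect",(a,b),(w,h),an, np.median(t[:,2]))
            u,s_,vt=np.linalg.svd(t[:,:2]-t[:,:2].mean(0),full_matrices=False); print("   dir",vt[0],np.degrees(np.arctan2(vt[0,1],vt[0,0])))
E
```

```text
scene
 zhist [(np.float64(0.0), 4601), (np.float64(0.01), 82), (np.float64(0.02), 55), (np.float64(0.03), 76), (np.float64(0.04), 125), (np.float64(0.05), 59), (np.float64(0.06), 100), (np.float64(0.07), 141), (np.float64(0.08), 363), (np.float64(0.09), 1053), (np.float64(0.1), 1467), (np.float64(0.11), 1538), (np.float64(0.12), 2835), (np.float64(0.13), 1278), (np.float64(0.18), 53), (np.float64(0.2), 57), (np.float64(0.21), 58), (np.float64(0.22), 595), (np.float64(0.23), 4413), (np.float64(0.24), 1095), (np.float64(0.25), 3028), (np.float64(0.26), 1370), (np.float64(0.27), 62), (np.float64(0.28), 845), (np.float64(0.29), 532)]
 cap (362.56781005859375, 275.56781005859375) 21.600475311279297 [[0.74584221 0.01663217 0.285     ]] [0.74622769 0.01630582 0.28598411] 0.28389792723962576
 buf [330.12256809 163.90272374] 514 [ 0.43407622 -0.04696846  0.23081837] [0.22741702 0.23473484]
   top rect (0.42925575375556946, -0.049813076853752136) (0.19829654693603516, 0.02168007753789425) 33.55673599243164 0.23143069466901572
   dir [0.83252296 0.55399054] 33.641213961368074
 buf [256.60615883
[... 952 characters left out ...]
8125, 96.5) 19.787799835205078 [[0.73934855 0.01210166 0.285     ]] [0.73472634 0.0107252  0.28500582] 0.28464017265899216
 buf [415.14173228 189.77637795] 635 [ 0.55710487 -0.25410268  0.23288537] [0.23017891 0.23566544]
   top rect (0.5599719882011414, -0.25307464599609375) (0.19812007248401642, 0.02267245575785637) 34.03461837768555 0.23303354516785074
   dir [-0.83236118 -0.55423358] -146.34205817158795
 buf [325.65924896 227.68150209] 719 [ 0.4248431  -0.05684331  0.23270875] [0.23006846 0.23554291]
   top rect (0.42850831151008606, -0.05428340286016464) (0.19946850836277008, 0.021090734750032425) 33.64923858642578 0.23285977715833747
   dir [-0.83342718 -0.55262929] -146.45241904923628
```

Run:
```python
import cv2,numpy as np
a=cv2.imread("pics/scene0.png")[135:325,300:420]; b=cv2.imread("pics/side0.png")[90:290,240:370]
a=cv2.resize(a,None,fx=3,fy=3,interpolation=cv2.INTER_CUBIC); b=cv2.resize(b,None,fx=3,fy=3,interpolation=cv2.INTER_CUBIC)
h=600; o=np.zeros((h,a.shape[1]+b.shape[1]+10,3),np.uint8); o[:a.shape[0],:a.shape[1]]=a; o[:,a.shape[1]+10:]=b[:h]
cv2.imwrite("pics/crop1.png",o); print(o.shape)
```

```text
(600, 760, 3)
```

View pics/crop1.png

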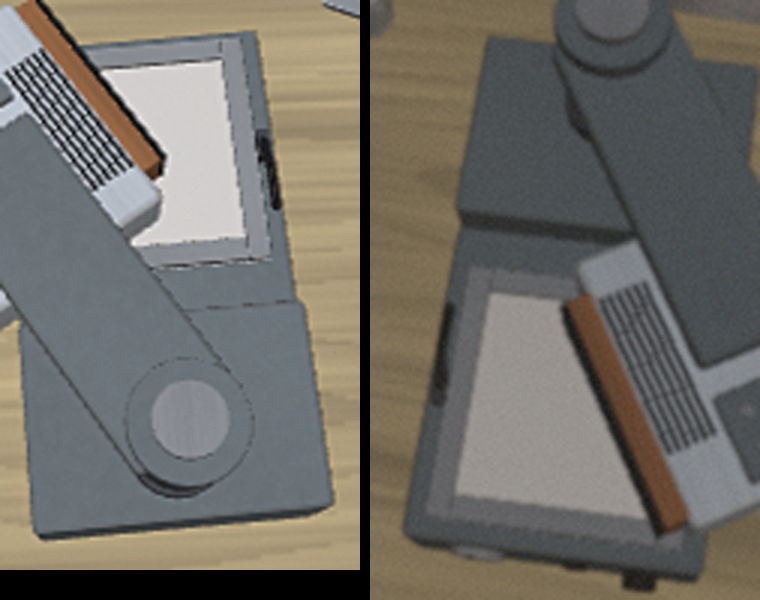

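The left half of the crop (scene) shows the sheet's left edge running from crop (221,58) to (245,238), with its front and rear edges visible. The right half (side) shows the sheet's left edge from crop (492,290) to (455,495). I'll fit these edges for the yaw.

Run:
```python
from h import *
for n,sl in (("scene",(slice(140,225),slice(320,395))),("side",(slice(165,285),slice(250,345)))):
    c=cal(n); p=np.load(f"pics/{n}0p.npy"); d=np.load(f"pics/{n}0.npy"); W=cloud(d,c)
    g=cv2.cvtColor(p,cv2.COLOR_RGB2HSV); m=np.zeros((400,640),np.uint8)
    th=190 if n=="scene" else 125
    z=W[...,2]
    m[sl]=((g[...,2]>th)&(g[...,1]<40)&(z<.135)&(z>.08))[sl]; m=cv2.morphologyEx(m,cv2.MORPH_OPEN,np.ones((3,3)))
    k,l,s,ce=cv2.connectedComponentsWithStats(m); i=1+np.argmax(s[1:,4]); m=(l==i).astype(np.uint8)
    zs=np.median(z[m>0]); print(n,"area",s[i,4],"z",zs)
    ct=max(cv2.findContours(m,0,cv2.CHAIN_APPROX_NONE)[0],key=len)[:,0]
    ap=cv2.approxPolyDP(ct.astype(np.int32)[:,None],3,True)[:,0]
    for a,b in zip(ap,np.roll(ap,-1,0)):
        L=np.linalg.norm(b-a)
        if L<20: continue
        t=((ct-a)@(b-a))/L; e=abs(np.cross(b-a,ct-a))/L; q=ct[(t>4)&(t<L-4)&(e<3)]
        w=ray(q,.113,c)[:,:2].astype(np.float32); vx,vy,x,y=cv2.fitLine(w,cv2.DIST_HUBER,0,.002,.002).ravel()
        A,B=ray([a,b],.113,c)[:,:2]
        print("  ",a,b,"ang",round(np.degrees(np.arctan(vy/vx)),2),"pt",(x,y),"len",round(float(np.linalg.norm(A-B)),3),A,B)
    # base silhouette (z .12-.14 rear block)
```

```text
scene area 1687 z 0.10836985514039722
   [373 156] [336 159] ang -87.2 pt (np.float32(0.36215648), np.float32(0.025850214)) len 0.113 [0.36107212 0.08699981] [ 0.36630301 -0.02624732]
   [336 159] [356 186] ang 33.05 pt (np.float32(0.39812568), np.float32(-0.0093017295)) len 0.106 [ 0.36630301 -0.02624732] [0.45677254 0.02914276]
   [356 186] [354 206] ang -6.12 pt (np.float32(0.48769063), np.float32(0.021627275)) len 0.063 [0.45677254 0.02914276] [0.51897006 0.01944803]
   [345 216] [380 213] ang -86.55 pt (np.float32(0.54526), np.float32(0.035001893)) len 0.102 [ 0.54831262 -0.00840957] [0.54343144 0.09349005]
   [380 213] [373 156] ang 2.88 pt (np.float32(0.45403776), np.float32(0.09091804)) len 0.182 [0.54343144 0.09349005] [0.36107212 0.08699981]
side area 2858 z 0.10995202022119
   [280 188] [269 254] ang 2.92 pt (np.float32(0.4489495), np.float32(0.08715003)) len 0.186 [0.54226525 0.09185984] [0.35682765 0.08105205]
   [269 254] [330 262] ang -86.95 pt (np.float32(0.3616015), np.float32(0.00085325615)) len 0.162 [0.35682765 0.08105205] [ 0.36499587 -0.08024203]
   [330 262] [307 206] ang 33.71 pt (np.float32(0.43361336), np.float32(-0.037591785)) len 0.165 [ 0.36499587 -0.08024203] [0.50435058 0.00810857]
   [302 190] [280 188] ang -83.12 pt (np.float32(0.5438531), np.float32(0.06497173)) len 0.061 [0.54739948 0.03062606] [0.54226525 0.09185984]<stdin>:15: DeprecationWarning: Arrays of 2-dimensional vectors are deprecated. Use arrays of 3-dimensional vectors instead. (deprecated in NumPy 2.0)
```

Two-view results:

| Quantity | Value |
|---|---|
| Pillar axis | about (0.744, 0.015) |
| Former yaw | about 2.95° |
| Hood angle | about 33.65° − 2.95° = 0.536 rad |
| Sheet centre x | 0.453 (0.454 expected) |

The buffer tops (231–233 mm) and length (199 mm) match the description. I'll lift, close the fingers, and move outside the right buffer.

>>> arm_command:
  increments:
    - {"dz": -5, "grip": 0}
    - {"dz": -9, "grip": 0}
    - {"dz": -13, "grip": 0}
    - {"dx": -66, "dy": -50, "dz": -13, "wz": 0.52, "grip": 0}
    - {"dx": -66, "dy": -50, "dz": -13, "wz": 0.52, "grip": 0}
    - {"dx": -66, "dy": -50, "dz": -13, "wz": 0.52, "grip": 0}
    - {"dx": -66, "dy": -50, "dz": -13, "wz": 0.52, "grip": 0}
    - {"dx": -66, "dy": -50, "dz": -13, "wz": 0.52, "grip": 0}
    - {"dx": -66, "dy": -50, "dz": -13, "wz": 0.52, "grip": 0}
    - {"dx": -66, "dy": -50, "dz": -13, "wz": 0.52, "grip": 0}

```text
validation failed for argument at $.in...
```

```bash
cat >> h.py <<'E'
P0=np.array([.744,.015]); YAW=np.radians(2.95)
def hood(n):
    "hood angle, and per-buffer (side,angle,centre offset from arm line, npix)"
    t0=monitor.get_obs()['clock']; c=cal(n); p,d=viewer.camera(n); W=cloud(d,c); z=W[...,2]
    g=cv2.cvtColor(p,cv2.COLOR_RGB2HSV); r=np.hypot(W[...,0]-P0[0],W[...,1]-P0[1])
    m=((d>0)&(z>.222)&(z<.245)&(r>.15)&(r<.46)&(g[...,1]>90)&(g[...,0]<20)).astype(np.uint8)
    k,l,s,ce=cv2.connectedComponentsWithStats(m); out=[]
    for i in range(1,k):
        if s[i,4]<120: continue
        q=W[l==i][:,:2].astype(np.float32); vx,vy,x,y=cv2.fitLine(q,cv2.DIST_HUBER,0,.005,.005).ravel()
        th=np.arctan(vy/vx)
        (a,b),wh,_=cv2.minAreaRect(q); rel=np.array([a,b])-P0
        off=rel@np.array([np.sin(th),-np.cos(th)])  # + = right
        out.append((round(float(th-YAW),4),round(float(off),4),round(float(max(wh)),3),int(s[i,4])))
    big=[o for o in out if o[2]>.15]
    return t0,(np.mean([o[0] for o in big]) if big else None),out
def tool():
    from scipy.spatial.transform import Rotation as R
    o=monitor.get_obs(); M=R.from_quat(o['tool_rot']).as_matrix(); return o,M
def delta(target):
    o,M=tool(); return np.round(100*(M.T@(np.asarray(target)-o['eef_pos'])),2)
E
python3 - <<'E'
from h import *
o,M=tool(); print(o['clock'],o['eef_pos'],M.round(3).tolist(),delta([.5886,-.2925,.32]))
E
```

```text
0.1 [0.22295265 0.44682031 0.19539306] [[-0.895, 0.446, -0.001], [0.446, 0.895, -0.002], [-0.0, -0.002, -1.0]] [-65.73 -49.85 -12.36]
```

>>> arm_command:
  increments:
    - {"dx": 0.0, "dy": 0.0, "dz": -5.0, "wx": 0.0, "wy": 0.0, "wz": 0.0, "grip": 0.0}
    - {"dx": 0.0, "dy": 0.0, "dz": -10.0, "wx": 0.0, "wy": 0.0, "wz": 0.0, "grip": 0.0}
    - {"dx": 0.0, "dy": 0.0, "dz": -13.0, "wx": 0.0, "wy": 0.0, "wz": 0.0, "grip": 0.0}

```text
clock: 0.4
eef_pos: [0.2234, 0.4477, 0.3293]
tool_rot: [0.229, 0.973, 0.001, 0.0]
ft_force: [-0.2, 1.4, 0.1]
grip_width: 0.044
grasp_force: 0.0
```

>>> arm_command:
  increments:
    - {"dx": -66.0, "dy": -50.0, "dz": 0.0, "wx": 0.0, "wy": 0.0, "wz": 0.52, "grip": 0.0}
    - {"dx": -66.0, "dy": -50.0, "dz": 0.0, "wx": 0.0, "wy": 0.0, "wz": 0.52, "grip": 0.0}
    - {"dx": -66.0, "dy": -50.0, "dz": 0.0, "wx": 0.0, "wy": 0.0, "wz": 0.52, "grip": 0.0}
    - {"dx": -66.0, "dy": -50.0, "dz": 0.0, "wx": 0.0, "wy": 0.0, "wz": 0.52, "grip": 0.0}
    - {"dx": -66.0, "dy": -50.0, "dz": 0.0, "wx": 0.0, "wy": 0.0, "wz": 0.52, "grip": 0.0}
    - {"dx": -66.0, "dy": -50.0, "dz": 0.0, "wx": 0.0, "wy": 0.0, "wz": 0.52, "grip": 0.0}
    - {"dx": -66.0, "dy": -50.0, "dz": 0.0, "wx": 0.0, "wy": 0.0, "wz": 0.52, "grip": 0.0}
    - {"dx": -66.0, "dy": -50.0, "dz": 0.0, "wx": 0.0, "wy": 0.0, "wz": 0.52, "grip": 0.0}
    - {"dx": -66.0, "dy": -50.0, "dz": 0.0, "wx": 0.0, "wy": 0.0, "wz": 0.52, "grip": 0.0}

```text
clock: 1.3
eef_pos: [0.4231, 0.0421, 0.326]
tool_rot: [0.472, 0.882, 0.0, -0.0]
ft_force: [1.0, 0.6, 0.7]
grip_width: -0.0
grasp_force: 0.0
```

>>> arm_command:
  increments:
    - {"dx": -37.0, "dy": -4.8, "dz": 0.0, "wx": 0.0, "wy": 0.0, "wz": 0.0, "grip": 0.0}
    - {"dx": -37.0, "dy": -4.8, "dz": 0.0, "wx": 0.0, "wy": 0.0, "wz": 0.0, "grip": 0.0}
    - {"dx": -37.0, "dy": -4.8, "dz": 0.0, "wx": 0.0, "wy": 0.0, "wz": 0.0, "grip": 0.0}
    - {"dx": -37.0, "dy": -4.8, "dz": 0.0, "wx": 0.0, "wy": 0.0, "wz": 0.0, "grip": 0.0}
    - {"dx": -37.0, "dy": -4.8, "dz": 0.0, "wx": 0.0, "wy": 0.0, "wz": 0.0, "grip": 0.0}
    - {"dx": -37.0, "dy": -4.8, "dz": 0.0, "wx": 0.0, "wy": 0.0, "wz": 0.0, "grip": 0.0}
    - {"dx": -37.0, "dy": -4.8, "dz": 0.0, "wx": 0.0, "wy": 0.0, "wz": 0.0, "grip": 0.0}
    - {"dx": -37.0, "dy": -4.8, "dz": 0.0, "wx": 0.0, "wy": 0.0, "wz": 0.0, "grip": 0.0}
    - {"dx": -37.0, "dy": -4.8, "dz": 0.0, "wx": 0.0, "wy": 0.0, "wz": 0.0, "grip": 0.0}

```text
clock: 2.2
eef_pos: [0.5885, -0.2938, 0.322]
tool_rot: [0.474, 0.881, -0.0, -0.002]
ft_force: [0.6, -0.3, -1.0]
grip_width: -0.0
grasp_force: 0.0
```

Run:
```python
from h import *
for n in ("scene","side"): print(hood(n))
print(monitor.get_obs()['eef_pos'],delta([.5886,-.2925,.195]))
```

```text
(2.2, np.float64(0.5355), [(0.5364, -0.1204, 0.199, 501), (0.5346, 0.1169, 0.201, 598)])
(2.25, None, [])
[ 0.58796764 -0.29059025  0.32460047] [-0.23 -0.04 12.96]
```

>>> arm_command:
  increments:
    - {"dx": 0.0, "dy": 0.0, "dz": 5.0, "wx": 0.0, "wy": 0.0, "wz": 0.0, "grip": 0.0}
    - {"dx": 0.0, "dy": 0.0, "dz": 10.0, "wx": 0.0, "wy": 0.0, "wz": 0.0, "grip": 0.0}
    - {"dx": 0.0, "dy": 0.0, "dz": 13.0, "wx": 0.0, "wy": 0.0, "wz": 0.0, "grip": 0.0}
    - {"dx": 0.0, "dy": 0.0, "dz": 13.0, "wx": 0.0, "wy": 0.0, "wz": 0.0, "grip": 0.0}

```text
clock: 2.7
eef_pos: [0.5842, -0.2868, 0.1912]
tool_rot: [0.471, 0.882, -0.0, -0.006]
ft_force: [-0.1, 0.7, -0.7]
grip_width: -0.0002
grasp_force: 0.0
```

Run:
```python
from h import *
print(hood("scene"))
o=monitor.get_obs();print(o['clock'],o['eef_pos'],o['tool_rot'])
a,_=viewer.camera("scene"); b,_=viewer.camera("wrist")
x=cv2.resize(a[120:290,200:420],None,fx=3,fy=3); cv2.imwrite("pics/c2.png",x[:,:,::-1]); cv2.imwrite("pics/w2.png",b[:,:,::-1])
```

```text
(2.7, np.float64(0.5276000000000001), [(0.5361, -0.1204, 0.2, 503), (0.5191, 0.1216, 0.2, 551)])
2.75 [ 0.58631771 -0.28802651  0.19509823] [ 4.71091956e-01  8.82080683e-01  1.93716230e-05 -2.45722316e-03]
```

View pics/c2.png

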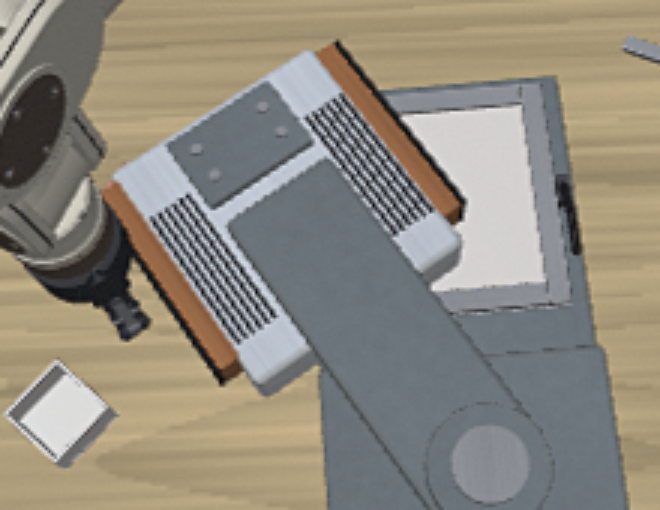

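The picture shows the closed fingertip at crop (130,320), clear outside the right buffer face with a gap of about 20 mm. The mould is well away at (60,415). The plan is a steady 15 mm/s push. The spring should then send the hood off at about 0.1 rad/s, with 4 mm of compression or less.

>>> arm_command:
  increments:
    - {"dx": 0.6, "dy": 0.0, "dz": 0.0, "wx": 0.0, "wy": 0.0, "wz": 0.0, "grip": 0.0}
    - {"dx": 1.1, "dy": 0.0, "dz": 0.0, "wx": 0.0, "wy": 0.0, "wz": 0.0, "grip": 0.0}
    - {"dx": 1.2, "dy": 0.0, "dz": 0.0, "wx": 0.0, "wy": 0.0, "wz": 0.0, "grip": 0.0}
    - {"dx": 1.35, "dy": 0.0, "dz": 0.0, "wx": 0.0, "wy": 0.0, "wz": 0.0, "grip": 0.0}
    - {"dx": 1.5, "dy": 0.0, "dz": 0.0, "wx": 0.0, "wy": 0.0, "wz": 0.0, "grip": 0.0}
    - {"dx": 1.65, "dy": 0.0, "dz": 0.0, "wx": 0.0, "wy": 0.0, "wz": 0.0, "grip": 0.0}
    - {"dx": 1.8, "dy": 0.0, "dz": 0.0, "wx": 0.0, "wy": 0.0, "wz": 0.0, "grip": 0.0}
    - {"dx": 1.95, "dy": 0.0, "dz": 0.0, "wx": 0.0, "wy": 0.0, "wz": 0.0, "grip": 0.0}
    - {"dx": 2.1, "dy": 0.0, "dz": 0.0, "wx": 0.0, "wy": 0.0, "wz": 0.0, "grip": 0.0}
    - {"dx": 2.25, "dy": 0.0, "dz": 0.0, "wx": 0.0, "wy": 0.0, "wz": 0.0, "grip": 0.0}

```text
clock: 3.85
eef_pos: [0.5756, -0.2716, 0.1961]
tool_rot: [0.472, 0.882, -0.0, -0.0]
ft_force: [-0.8, 0.6, 0.4]
grip_width: -0.0
grasp_force: 0.0
```

>>> arm_command:
  increments:
    - {"dx": 0.15, "dy": 0.0, "dz": 0.0, "wx": 0.0, "wy": 0.0, "wz": 0.0, "grip": 0.0}
    - {"dx": 0.3, "dy": 0.0, "dz": 0.0, "wx": 0.0, "wy": 0.0, "wz": 0.0, "grip": 0.0}
    - {"dx": 0.45, "dy": 0.0, "dz": 0.0, "wx": 0.0, "wy": 0.0, "wz": 0.0, "grip": 0.0}
    - {"dx": 0.6, "dy": 0.0, "dz": 0.0, "wx": 0.0, "wy": 0.0, "wz": 0.0, "grip": 0.0}
    - {"dx": 0.75, "dy": 0.0, "dz": 0.0, "wx": 0.0, "wy": 0.0, "wz": 0.0, "grip": 0.0}

```text
clock: 4.35
eef_pos: [0.5715, -0.2654, 0.1963]
tool_rot: [0.472, 0.882, -0.0, 0.0]
ft_force: [-0.2, 0.1, 0.2]
grip_width: 0.0002
grasp_force: 0.3
```

Run:
```python
from h import *
print(hood("scene"))
o=monitor.get_obs();print(o['clock'],o['eef_pos'],o['ft_force'])
```

```text
(4.35, np.float64(0.525), [(0.525, -0.1201, 0.201, 499), (0.5113, 0.1184, 0.122, 293)])
4.4 [ 0.57134824 -0.2652049   0.196366  ] [-0.39021058 -0.09281571  0.90116647]
```

>>> arm_command:
  increments:
    - {"dx": 0.15, "dy": 0.0, "dz": 0.0, "wx": 0.0, "wy": 0.0, "wz": 0.0, "grip": 0.0}
    - {"dx": 0.3, "dy": 0.0, "dz": 0.0, "wx": 0.0, "wy": 0.0, "wz": 0.0, "grip": 0.0}
    - {"dx": 0.45, "dy": 0.0, "dz": 0.0, "wx": 0.0, "wy": 0.0, "wz": 0.0, "grip": 0.0}
    - {"dx": 0.6, "dy": 0.0, "dz": 0.0, "wx": 0.0, "wy": 0.0, "wz": 0.0, "grip": 0.0}
    - {"dx": 0.75, "dy": 0.0, "dz": 0.0, "wx": 0.0, "wy": 0.0, "wz": 0.0, "grip": 0.0}
    - {"dx": 0.9, "dy": 0.0, "dz": 0.0, "wx": 0.0, "wy": 0.0, "wz": 0.0, "grip": 0.0}

```text
clock: 5.0
eef_pos: [0.5664, -0.2577, 0.1961]
tool_rot: [0.472, 0.882, 0.0, -0.0]
ft_force: [-0.7, -0.5, -0.9]
grip_width: 0.0003
grasp_force: 0.0
```

Run:
```python
from h import *
print(hood("scene"));print(hood("scene"))
o=monitor.get_obs();print(o['clock'],o['eef_pos'],o['ft_force'])
```

```text
(5.0, np.float64(0.4758), [(0.4758, -0.1203, 0.2, 504), (0.4553, 0.1219, 0.127, 348)])
(5.05, np.float64(0.4715), [(0.4715, -0.1203, 0.2, 501), (0.4503, 0.1223, 0.129, 357)])
5.1 [ 0.56642244 -0.25763336  0.19619935] [-0.44346767 -0.40781456  0.27056531]
```

The hood is moving at about 0.088 rad/s with the tool clear of it. Next I'll back off, lift, cross over the hood, and come down outside the left buffer.

>>> arm_command:
  increments:
    - {"dx": -2.0, "dy": 0.0, "dz": -1.0, "wx": 0.0, "wy": 0.0, "wz": 0.0, "grip": 0.0}
    - {"dx": -2.0, "dy": 0.0, "dz": -6.0, "wx": 0.0, "wy": 0.0, "wz": 0.0, "grip": 0.0}
    - {"dx": -2.0, "dy": 0.0, "dz": -11.0, "wx": 0.0, "wy": 0.0, "wz": 0.0, "grip": 0.0}
    - {"dx": -2.0, "dy": 0.0, "dz": -13.5, "wx": 0.0, "wy": 0.0, "wz": 0.0, "grip": 0.0}
    - {"dx": 44.5, "dy": 13.8, "dz": -13.5, "wx": 0.0, "wy": 0.0, "wz": 0.536, "grip": 0.0}
    - {"dx": 44.5, "dy": 13.8, "dz": -13.5, "wx": 0.0, "wy": 0.0, "wz": 0.536, "grip": 0.0}
    - {"dx": 44.5, "dy": 13.8, "dz": -13.5, "wx": 0.0, "wy": 0.0, "wz": 0.536, "grip": 0.0}
    - {"dx": 44.5, "dy": 13.8, "dz": -13.5, "wx": 0.0, "wy": 0.0, "wz": 0.536, "grip": 0.0}
    - {"dx": 44.5, "dy": 13.8, "dz": -13.5, "wx": 0.0, "wy": 0.0, "wz": 0.536, "grip": 0.0}
    - {"dx": 44.5, "dy": 13.8, "dz": -13.5, "wx": 0.0, "wy": 0.0, "wz": 0.536, "grip": 0.0}

```text
clock: 6.1
eef_pos: [0.4885, 0.0128, 0.3314]
tool_rot: [0.689, 0.725, 0.0, 0.0]
ft_force: [0.5, 0.7, 0.4]
grip_width: 0.0002
grasp_force: 0.0
```

Run:
```python
from h import *
o,M=tool(); print(o['clock'],o['eef_pos'],M[:,0].round(3),delta([.4346,.1893,.33]))
```

```text
6.1 [0.48854249 0.01281828 0.33142132] [-0.051  0.999  0.   ] [17.9  -4.48  0.14]
```

>>> arm_command:
  increments:
    - {"dx": 17.9, "dy": -4.5, "dz": 0.0, "wx": 0.0, "wy": 0.0, "wz": 0.0, "grip": 0.0}
    - {"dx": 17.9, "dy": -4.5, "dz": 0.0, "wx": 0.0, "wy": 0.0, "wz": 0.0, "grip": 0.0}
    - {"dx": 17.9, "dy": -4.5, "dz": 0.0, "wx": 0.0, "wy": 0.0, "wz": 0.0, "grip": 0.0}
    - {"dx": 17.9, "dy": -4.5, "dz": 0.0, "wx": 0.0, "wy": 0.0, "wz": 0.0, "grip": 0.0}
    - {"dx": 17.9, "dy": -4.5, "dz": 4.5, "wx": 0.0, "wy": 0.0, "wz": 0.0, "grip": 0.0}
    - {"dx": 17.9, "dy": -4.5, "dz": 9.0, "wx": 0.0, "wy": 0.0, "wz": 0.0, "grip": 0.0}
    - {"dx": 17.9, "dy": -4.5, "dz": 13.5, "wx": 0.0, "wy": 0.0, "wz": 0.0, "grip": 0.0}

```text
clock: 6.8
eef_pos: [0.4352, 0.1883, 0.1952]
tool_rot: [0.688, 0.726, 0.001, 0.0]
ft_force: [0.7, -0.1, 0.9]
grip_width: 0.0001
grasp_force: 0.0
```

Run:
```python
from h import *
t=[];a=[]
for i in range(5):
    h=hood("scene"); 
    if i in(0,4): print(h)
    if h[1] is not None: t.append(h[0]); a.append(h[1])
t=np.array(t);a=np.array(a);print(np.polyfit(t-t.mean(),a,1),t.mean())
print("side",hood("side"))
o,M=tool(); print(o['clock'],o['eef_pos'],M[:,0].round(3),delta([.4346,.1893,.195]))
```

```text
(6.8, np.float64(0.33155), [(0.3315, -0.1205, 0.2, 491), (0.3316, 0.1168, 0.199, 566)])
(7.0, np.float64(0.316), [(0.3154, -0.1194, 0.201, 482), (0.3166, 0.1168, 0.199, 560)])
[-0.0784   0.32395] 6.9
side (7.05, np.float64(0.31220000000000003), [(0.311, 0.1214, 0.199, 674), (0.3134, -0.1174, 0.199, 705)])
7.1 [0.43779767 0.18856297 0.19961878] [-0.052  0.999  0.002] [ 0.09 -0.32  0.46]
```

>>> arm_command:
  increments:
    - {"dx": -3.0, "dy": 0.0, "dz": 0.3, "wx": 0.0, "wy": 0.0, "wz": 0.0, "grip": 0.0}
    - {"dx": -6.0, "dy": 0.0, "dz": 0.3, "wx": 0.0, "wy": 0.0, "wz": 0.0, "grip": 0.0}
    - {"dx": -6.4, "dy": 0.0, "dz": 0.3, "wx": 0.0, "wy": 0.0, "wz": 0.0, "grip": 0.0}
    - {"dx": -6.4, "dy": 0.0, "dz": 0.3, "wx": 0.0, "wy": 0.0, "wz": 0.0, "grip": 0.0}
    - {"dx": -6.4, "dy": 0.0, "dz": 0.3, "wx": 0.0, "wy": 0.0, "wz": 0.0, "grip": 0.0}
    - {"dx": -6.4, "dy": 0.0, "dz": 0.3, "wx": 0.0, "wy": 0.0, "wz": 0.0, "grip": 0.0}
    - {"dx": -6.4, "dy": 0.0, "dz": 0.3, "wx": 0.0, "wy": 0.0, "wz": 0.0, "grip": 0.0}
    - {"dx": -6.4, "dy": 0.0, "dz": 0.3, "wx": 0.0, "wy": 0.0, "wz": 0.0, "grip": 0.0}
    - {"dx": -6.4, "dy": 0.0, "dz": 0.3, "wx": 0.0, "wy": 0.0, "wz": 0.0, "grip": 0.0}
    - {"dx": -6.4, "dy": 0.0, "dz": 0.3, "wx": 0.0, "wy": 0.0, "wz": 0.0, "grip": 0.0}

```text
clock: 8.1
eef_pos: [0.4384, 0.1238, 0.1931]
tool_rot: [0.688, 0.725, -0.0, -0.0]
ft_force: [-0.3, -0.3, -0.7]
grip_width: -0.0001
grasp_force: 0.0
```

```bash
cat >> h.py <<'E'
def watch(stop,nmax=40,cams=("scene",)):
    t=[];a=[]
    for i in range(nmax):
        h=hood(cams[i%len(cams)])
        if h[1] is not None: t.append(h[0]);a.append(h[1])
        if a and a[-1]<stop: break
    t=np.array(t);a=np.array(a); o,M=tool(); rel=o['eef_pos'][:2]-P0
    p=np.polyfit(t-t[-1],a,1 if len(t)<12 else 2)
    print("last",h); print("fit",p.round(4),"n",len(t),"t",t[-1],"a",a[::4].round(4))
    print("clock",round(o['clock'],3),"tool left off",rel@[-np.sin(YAW),np.cos(YAW)],"rad",-rel@[np.cos(YAW),np.sin(YAW)],"z",o['eef_pos'][2],"F",o['ft_force'].round(1))
E
python3 - <<'E'
from h import *
watch(.18,22)
E
```

```text
last (8.9, np.float64(0.17905), [(0.1797, -0.1207, 0.2, 497), (0.1784, 0.117, 0.199, 546)])
fit [ 0.0042 -0.0684  0.1783] n 17 t 8.9 a [0.2358 0.2206 0.2067 0.1926 0.179 ]
clock 8.95 tool left off 0.12422760545989123 rad 0.2995069258754508 z 0.19320207462574612 F [-0.1  0.2 -0.7]
```

>>> arm_command:
  increments:
    - {"dx": 0.0, "dy": 0.0, "dz": 0.0, "wx": 0.0, "wy": 0.0, "wz": 0.0, "grip": 0.0}
    - {"dx": 0.0, "dy": 0.0, "dz": 0.0, "wx": 0.0, "wy": 0.0, "wz": 0.0, "grip": 0.0}
    - {"dx": 0.0, "dy": 0.0, "dz": 0.0, "wx": 0.0, "wy": 0.0, "wz": 0.0, "grip": 0.0}

```text
clock: 9.25
eef_pos: [0.4385, 0.1237, 0.1932]
tool_rot: [0.688, 0.725, 0.0, -0.0]
ft_force: [0.1, -0.3, -0.6]
grip_width: 0.0
grasp_force: 0.0
```

Run:
```python
from h import *
watch(.1,8,("scene","side"))
```

```text
last (9.6, np.float64(0.13015), [(0.1305, -0.1168, 0.199, 692), (0.1298, 0.1212, 0.199, 697)])
fit [-0.0674  0.1309] n 8 t 9.6 a [0.1546 0.1426]
clock 9.65 tool left off 0.1242317003143703 rad 0.299472786662761 z 0.1932270076780261 F [-0.2 -0.7 -0.2]
```

>>> arm_command:
  increments:
    - {"dx": 0.085, "dy": 0.0, "dz": 0.0, "wx": 0.0, "wy": 0.0, "wz": 0.0, "grip": 0.0}
    - {"dx": 0.17, "dy": 0.0, "dz": 0.0, "wx": 0.0, "wy": 0.0, "wz": 0.0, "grip": 0.0}
    - {"dx": 0.255, "dy": 0.0, "dz": 0.0, "wx": 0.0, "wy": 0.0, "wz": 0.0, "grip": 0.0}
    - {"dx": 0.34, "dy": 0.0, "dz": 0.0, "wx": 0.0, "wy": 0.0, "wz": 0.0, "grip": 0.0}
    - {"dx": 0.425, "dy": 0.0, "dz": 0.0, "wx": 0.0, "wy": 0.0, "wz": 0.0, "grip": 0.0}
    - {"dx": 0.51, "dy": 0.0, "dz": 0.0, "wx": 0.0, "wy": 0.0, "wz": 0.0, "grip": 0.0}
    - {"dx": 0.595, "dy": 0.0, "dz": 0.0, "wx": 0.0, "wy": 0.0, "wz": 0.0, "grip": 0.0}
    - {"dx": 0.68, "dy": 0.0, "dz": 0.0, "wx": 0.0, "wy": 0.0, "wz": 0.0, "grip": 0.0}
    - {"dx": 0.765, "dy": 0.0, "dz": 0.0, "wx": 0.0, "wy": 0.0, "wz": 0.0, "grip": 0.0}
    - {"dx": 0.85, "dy": 0.0, "dz": 0.0, "wx": 0.0, "wy": 0.0, "wz": 0.0, "grip": 0.0}

```text
clock: 10.65
eef_pos: [0.4381, 0.1322, 0.1932]
tool_rot: [0.688, 0.725, -0.0, 0.0]
ft_force: [-0.3, 0.2, -0.2]
grip_width: 0.0001
grasp_force: 0.0
```

>>> arm_command:
  increments:
    - {"dx": 0.085, "dy": 0.0, "dz": 0.0, "wx": 0.0, "wy": 0.0, "wz": 0.0, "grip": 0.0}
    - {"dx": 0.17, "dy": 0.0, "dz": 0.0, "wx": 0.0, "wy": 0.0, "wz": 0.0, "grip": 0.0}
    - {"dx": 0.255, "dy": 0.0, "dz": 0.0, "wx": 0.0, "wy": 0.0, "wz": 0.0, "grip": 0.0}
    - {"dx": 0.34, "dy": 0.0, "dz": 0.0, "wx": 0.0, "wy": 0.0, "wz": 0.0, "grip": 0.0}
    - {"dx": 0.425, "dy": 0.0, "dz": 0.0, "wx": 0.0, "wy": 0.0, "wz": 0.0, "grip": 0.0}
    - {"dx": 0.51, "dy": 0.0, "dz": 0.0, "wx": 0.0, "wy": 0.0, "wz": 0.0, "grip": 0.0}
    - {"dx": 0.595, "dy": 0.0, "dz": 0.0, "wx": 0.0, "wy": 0.0, "wz": 0.0, "grip": 0.0}
    - {"dx": 0.68, "dy": 0.0, "dz": 0.0, "wx": 0.0, "wy": 0.0, "wz": 0.0, "grip": 0.0}
    - {"dx": 0.765, "dy": 0.0, "dz": 0.0, "wx": 0.0, "wy": 0.0, "wz": 0.0, "grip": 0.0}
    - {"dx": 0.85, "dy": 0.0, "dz": 0.0, "wx": 0.0, "wy": 0.0, "wz": 0.0, "grip": 0.0}

```text
clock: 11.65
eef_pos: [0.4377, 0.1408, 0.1932]
tool_rot: [0.688, 0.725, 0.0, -0.0]
ft_force: [-0.0, -0.3, 0.8]
grip_width: 0.0001
grasp_force: 0.1
```

>>> arm_command:
  increments:
    - {"dx": 0.085, "dy": 0.0, "dz": 0.0, "wx": 0.0, "wy": 0.0, "wz": 0.0, "grip": 0.0}
    - {"dx": 0.17, "dy": 0.0, "dz": 0.0, "wx": 0.0, "wy": 0.0, "wz": 0.0, "grip": 0.0}
    - {"dx": 0.255, "dy": 0.0, "dz": 0.0, "wx": 0.0, "wy": 0.0, "wz": 0.0, "grip": 0.0}
    - {"dx": 0.34, "dy": 0.0, "dz": 0.0, "wx": 0.0, "wy": 0.0, "wz": 0.0, "grip": 0.0}
    - {"dx": 0.425, "dy": 0.0, "dz": 0.0, "wx": 0.0, "wy": 0.0, "wz": 0.0, "grip": 0.0}

```text
clock: 12.15
eef_pos: [0.4374, 0.1449, 0.1932]
tool_rot: [0.688, 0.725, -0.0, 0.0]
ft_force: [-0.1, -0.4, -0.1]
grip_width: -0.0005
grasp_force: 0.0
```

Run:
```python
from h import *
watch(-1,4,("scene",))
```

```text
last (12.3, np.float64(0.0024999999999999996), [(0.0024, -0.1206, 0.199, 499), (0.0026, 0.117, 0.2, 531)])
fit [-0.0031  0.0025] n 4 t 12.3 a [0.003]
clock 12.35 tool left off 0.145497060190539 rad 0.2995198099507238 z 0.19320573781231265 F [0.8 0.4 0.6]
```

The hood has stopped at about 0.0025 rad and is nearly still. I'll withdraw outward, then up.

>>> arm_command:
  increments:
    - {"dx": 2.0, "dy": 0.0, "dz": 0.0, "wx": 0.0, "wy": 0.0, "wz": 0.0, "grip": 0.0}
    - {"dx": 6.0, "dy": 0.0, "dz": 0.0, "wx": 0.0, "wy": 0.0, "wz": 0.0, "grip": 0.0}
    - {"dx": 8.0, "dy": 0.0, "dz": 0.0, "wx": 0.0, "wy": 0.0, "wz": 0.0, "grip": 0.0}
    - {"dx": 8.0, "dy": 0.0, "dz": -4.0, "wx": 0.0, "wy": 0.0, "wz": 0.0, "grip": 0.0}
    - {"dx": 8.0, "dy": 0.0, "dz": -4.0, "wx": 0.0, "wy": 0.0, "wz": 0.0, "grip": 0.0}

```text
clock: 12.85
eef_pos: [0.4353, 0.2267, 0.2374]
tool_rot: [0.688, 0.726, 0.004, 0.001]
ft_force: [-0.0, -0.1, 0.8]
grip_width: 0.0001
grasp_force: 0.0
```

Run:
```python
from h import *
watch(-1,16,("scene","side"))
```

```text
last (13.6, np.float64(0.00155), [(0.0024, -0.1179, 0.198, 678), (0.0007, 0.1214, 0.201, 728)])
fit [0.0016 0.0006 0.0017] n 16 t 13.6 a [0.0026 0.0024 0.0022 0.0016]
clock 13.65 tool left off 0.22547025211044178 rad 0.29952496965918896 z 0.2331998978178068 F [-0.3  0.2  0.3]
```

>>> arm_command:
  increments:
    - {"dx": 0.0, "dy": 0.0, "dz": 0.0, "wx": 0.0, "wy": 0.0, "wz": 0.0, "grip": 0.0}
    - {"dx": 0.0, "dy": 0.0, "dz": 0.0, "wx": 0.0, "wy": 0.0, "wz": 0.0, "grip": 0.0}
    - {"dx": 0.0, "dy": 0.0, "dz": 0.0, "wx": 0.0, "wy": 0.0, "wz": 0.0, "grip": 0.0}
    - {"dx": 0.0, "dy": 0.0, "dz": 0.0, "wx": 0.0, "wy": 0.0, "wz": 0.0, "grip": 0.0}
    - {"dx": 0.0, "dy": 0.0, "dz": 0.0, "wx": 0.0, "wy": 0.0, "wz": 0.0, "grip": 0.0}
    - {"dx": 0.0, "dy": 0.0, "dz": 0.0, "wx": 0.0, "wy": 0.0, "wz": 0.0, "grip": 0.0}
    - {"dx": 0.0, "dy": 0.0, "dz": 0.0, "wx": 0.0, "wy": 0.0, "wz": 0.0, "grip": 0.0}
    - {"dx": 0.0, "dy": 0.0, "dz": 0.0, "wx": 0.0, "wy": 0.0, "wz": 0.0, "grip": 0.0}
    - {"dx": 0.0, "dy": 0.0, "dz": 0.0, "wx": 0.0, "wy": 0.0, "wz": 0.0, "grip": 0.0}
    - {"dx": 0.0, "dy": 0.0, "dz": 0.0, "wx": 0.0, "wy": 0.0, "wz": 0.0, "grip": 0.0}

```text
clock: 14.65
eef_pos: [0.4333, 0.2247, 0.2332]
tool_rot: [0.689, 0.725, -0.0, -0.0]
ft_force: [-0.4, -0.4, 0.3]
grip_width: -0.0003
grasp_force: 0.0
```

>>> arm_command:
  increments:
    - {"dx": 0.0, "dy": 0.0, "dz": 0.0, "wx": 0.0, "wy": 0.0, "wz": 0.0, "grip": 0.0}
    - {"dx": 0.0, "dy": 0.0, "dz": 0.0, "wx": 0.0, "wy": 0.0, "wz": 0.0, "grip": 0.0}
    - {"dx": 0.0, "dy": 0.0, "dz": 0.0, "wx": 0.0, "wy": 0.0, "wz": 0.0, "grip": 0.0}
    - {"dx": 0.0, "dy": 0.0, "dz": 0.0, "wx": 0.0, "wy": 0.0, "wz": 0.0, "grip": 0.0}
    - {"dx": 0.0, "dy": 0.0, "dz": 0.0, "wx": 0.0, "wy": 0.0, "wz": 0.0, "grip": 0.0}
    - {"dx": 0.0, "dy": 0.0, "dz": 0.0, "wx": 0.0, "wy": 0.0, "wz": 0.0, "grip": 0.0}
    - {"dx": 0.0, "dy": 0.0, "dz": 0.0, "wx": 0.0, "wy": 0.0, "wz": 0.0, "grip": 0.0}
    - {"dx": 0.0, "dy": 0.0, "dz": 0.0, "wx": 0.0, "wy": 0.0, "wz": 0.0, "grip": 0.0}
    - {"dx": 0.0, "dy": 0.0, "dz": 0.0, "wx": 0.0, "wy": 0.0, "wz": 0.0, "grip": 0.0}
    - {"dx": 0.0, "dy": 0.0, "dz": 0.0, "wx": 0.0, "wy": 0.0, "wz": 0.0, "grip": 0.0}

```text
clock: 15.65
eef_pos: [0.4333, 0.2248, 0.2332]
tool_rot: [0.688, 0.725, 0.0, 0.0]
ft_force: [0.4, -0.1, 0.8]
grip_width: -0.0003
grasp_force: 0.0
```

Run:
```python
from h import *
watch(-1,16,("scene","side"))
a,_=viewer.camera("scene"); cv2.imwrite("pics/end.png",a[:,:,::-1])
```

```text
last (16.4, np.float64(0.00185), [(0.0028, -0.1179, 0.199, 679), (0.0009, 0.1214, 0.199, 722)])
fit [-0.0028 -0.0028  0.0016] n 16 t 16.4 a [0.0021 0.0024 0.0026 0.0023]
clock 16.45 tool left off 0.225471165118911 rad 0.2995434166567024 z 0.23320557730855615 F [0.  0.2 0.1]
```

View pics/end.png

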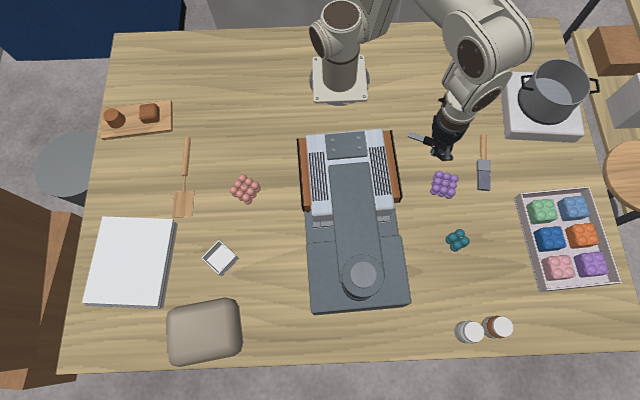

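The hood stands square over the frame at (348,170), still for over 3 s. The candles, knife and mould look undisturbed, and the tool is clear at (440,150).

```bash
python3 -c "
from workcell import job
print(job.job_done())"
```

```text
the job is handed in; nothing more can be done
None
```

The hood is at rest about 0.002 rad from square over the clamp frame. It stood still untouched for over 3 s, was moved only by its two buffers, and the job was handed in at about 16.5 s.

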